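# Open the tester drawer by its concealed catch

### The arm

A 6-joint arm with a two-finger parallel gripper is mounted at the origin on the work surface. World frame = base frame: x ahead of the robot, y to its left, z up, the work surface at z = 0. Lengths are in m, angles in rad, forces in N, time in s.
With the tool pointing down it reaches from about 0.375 to 0.975 m from the base axis. Payload 3.8 kg.
Tool frame: the origin (TCP) lies where the fingers leave the gripper's body, on its centre line; the fingertips stand 64 mm ahead of it and the grasp point (between the pads) lies 45 mm ahead of it; z points along the fingers, y is the line along which they close (so a half turn about z gives the same grasp; the last joint's range is limited). The gripper opens to 88 mm and grips with 3 to 60 N. Pads are 18 mm wide; open, the fingers measure 123 mm over their backs; the gripper's body (75 mm by 187 mm) begins 45 mm behind the grasp point.
Start: joints at [-0.037, 0.264, 1.604, -0, 1.274, -0.037], TCP at [0.675, -0, 0.303] pointing down, gripper open.
Joint ranges: [-2.63, 2.63], [-0.94, 2.18], [0.31, 2.57], [-1.31, 4.45], [0, 2.66], [-2.55, 2.55]. Speed limits (rad/s): [2.57, 2.57, 3.14, 3.14, 3.14, 3.14].

### API

Orientations are given as a 3x3 rotation matrix whose columns are the frame's x, y, z axes.
In Python, from bench import env, cams, job gives the robot as it stands.
- The arm moves only by the tool step_arm, never from a script. Its arguments are lists of equal length, an entry for each row: "fingers": the opening, from 0 (shut) to 1 (fully open); "travel": the shift along the world's x, y, z as a fraction of full scale, a list of three; "rot": the turn, a rotation vector about the world's x, y, z as a fraction of full scale, a list of three. In form: {"fingers": [fingers, ...], "travel": [[tx, ty, tz], ...], "rot": [[rx, ry, rz], ...]}. A call has 1 to 12 rows; each row shifts and turns the commanded pose from where the row before left it; what a row does not reach is not made up. Full scale, the value 1, is 50 cm for a shift and 180 degrees for a turn. A row lasts 1/8 s, in which the tool goes at most 62.5 mm and 10.7 degrees, less where a joint would pass 70% of its speed; a pose out of reach is approached as far as the arm can. A call with a number of a shift or a turn outside -1 to 1 is refused whole. A call with a gripper value outside its range is refused whole. The fingers move at their own pace and stop on an object; the grip force is fixed at half the most. Time passes only in rows, so rows that do not move let the fingers close. It gives the time, the measured TCP pose, the force, the opening and the grip force at its end, in the units of the state.
- env.get_state(): the state, without advancing time (a new reading comes with each control period).
- cams.read_camera(name): name is "scene" or "side" or "wrist"; returns (picture, depth): 400x640x3 uint8, red, green, blue; 400x640 float32, m along the optical axis (not along the pixel's ray), 0 where there is no reading.
- cams.calibration(name): a dict with "intrinsics" (3x3 intrinsics, pixels), "dist" ([k1, k2, p1, p2, k3] as OpenCV has them; the pictures are not rectified), "extrinsics" (4x4, takes a point from camera to world coordinates); the wrist camera has in their place "mount" (4x4, takes a point from camera to tool coordinates, whose origin is the TCP and whose axes are the flange's). Camera axes: x right, y down, z forward; pixel columns grow to the right and rows downward; lengths in m; the calibration is good to about 2 mm. A picture is of the moment at which its call begins: read the wrist's pose just before it. calibration takes no time and is no camera call.
- job.hand_in(): hands the job in; it is judged then, once.
Trained networks look in the newest picture that a camera, given by its name, has taken for a name from the list of things; names that differ only in an ending like _2 or _b are one class to them, and where a whole thing is asked for, a point or a joint stands for the part that bears it (a point fixed in the world has none). Each returns a list of dicts, best first, with "conf" (0 to 1); they miss things now and then, are a little off and sometimes report something else, mostly with a low value. They report only what shows in the picture. A call takes as long as a camera call.
- cams.cut_out(camera, thing): "pixels" (400x640 bool, what is visible of it) and "point" ([row, column] as shares, 0 to 1, of the picture: columns of its width, rows of its height, amid what is visible of it).
- cams.landmark_of(camera, thing): "point" ([row, column] as shares, 0 to 1, of the picture: columns of its width, rows of its height: a listed point, or the origin of a listed thing).
The state is a dict: "time": time; "joint_pos": joint angles; "qd": joint speeds; "tau": joint torques, N m; "tcp_pos": TCP position; "orientation": TCP orientation; "contact_force": force on the tool from outside, world axes, zero at the start; "ft_torque": the same for the moment, N m; "grip_width": finger opening in m; "grasp_force": force on a finger pad.
Only numpy, scipy, OpenCV 4.12 (cv2) and the standard library are available. Lean on these libraries where they do the work, as an engineer would, in place of code of your own. Each camera call takes 0.05 s, during which the arm holds its last target. There are 200 camera calls.

### The job

The tester drawer of the oak chest on the blending counter is held shut by a concealed push catch: one of the five tiles in the row along the chest's top gives way under a finger and lies a little below the others. Feel along the tiles with a fingertip, without ramming anything, until you find it, press it fully down so that the drawer springs open on the customer's side, then take the hand away so that the tile comes back up. Pick nothing up, and leave the bottles and the jar standing where they are.

Things in the scene. Friction and masses are not known exactly. Their poses are not given: they have to be found in the camera images.
- chest: Oak chest fixed to the counter, 200 (x) x 360 (y) x 100 mm high; origin at the centre of its underside, z up, y along the row of tiles. The handleless drawer is in its +x side (away from the robot) and comes out along +x.
- row (a point): Middle of the tile row, level with the chest's flat top, axes as the chest's. Five darker square tiles, one of them the catch plate, are centred at y = -128, -64, 0, 64, 128 mm from here, x = 0. Which is the catch varies and must be felt for, or seen by its thin dark border. Four tiles are rigid and level with the top; the catch lies 4 mm deep in a 64 mm square opening.
- catch (a joint): Travel of the catch plate (59 mm square) straight down, m: 0 at rest (face 4 mm below the chest's top), 0.006 fully pressed (10 mm below). A spring returns it: about 3 N to start it moving, 6 N fully down; the drawer is let go at about 0.0045.
- drawer (a joint): Opening of the tester drawer, m: about 0 while shut and caught, 0.05 fully out. Its own spring drives it out within about a second of the catch being pressed, and it stays out.
- amber_bottle: Loose amber bottle, 42 mm wide, 105 mm tall, upright on the counter on the robot's side of the chest; origin at the centre of its underside. Leave alone.
- blue_bottle: Loose blue bottle, 42 mm wide, 85 mm tall, upright on the counter on the robot's side of the chest; origin at the centre of its underside. Leave alone.
- cream_jar: Loose white jar, 52 mm wide, 50 mm tall, on the counter beside the chest; origin at the centre of its underside. Leave alone.
- tall_bottle: Loose green bottle, 40 mm wide, 115 mm tall, on the counter beside the chest; origin at the centre of its underside. Leave alone.

How it is judged:
On the way:
1. the concealed catch plate is pressed down (value of joint catch above 0.004 m), for 0.05 s.
At the end, for the whole second after the job is handed in: The drawer stands at least 35 mm open, the catch plate is back up (within 1.5 mm of rest), and the four bottles and jar stand upright within 12 mm of where they began (value of joint drawer above 0.035 m and value of joint catch below 0.0015 m and distance of each of amber_bottle, blue_bottle, cream_jar, tall_bottle from where it was at the start of the episode below 0.012 m and angle between each of amber_bottle, blue_bottle, cream_jar, tall_bottle's own z axis and vertical below 0.15 rad); the robot touches nothing.
It fails at once if a bottle or the jar is lifted, knocked or moved by more than 15 mm (distance of any of amber_bottle, blue_bottle, cream_jar, tall_bottle from where it was at the start of the episode above 0.015 m).
It fails at once if the fingers ram anything with more than 60 N (contact force between the fingers and anything else above 60 N).
It also fails if it takes over 48 s, if anything falls off the work surface, if the arm or the gripper's body presses on something with over 40 N, if the wrist force passes 120 N, or if a joint passes its speed limit or range.

## Working session

There is one attempt and no reset: what is moved stays moved. The work goes in short steps, Python scripts to look and compute and a tool call to move; the robot and the scene stay as the last step left them, time stands still between calls to the robot, and variables do not carry over. Pictures are saved under pics/ and viewed, at most 10 in all, crops included, and the job is handed in when it is done.

Besides the shell and the picture viewer there is one more tool, called after "Request:" by a JSON object that holds its "api" and its "payload". step_arm: Moves the arm, as the interface text tells. Its arguments: {"type":"object","properties":{"fingers":{"type":"array","items":{"type":"number"}},"travel":{"type":"array","items":{"type":"array","items":{"type":"number","minimum":-1,"maximum":1}}},"rot":{"type":"array","items":{"type":"array","items":{"type":"number","minimum":-1,"maximum":1}}}},"required":["fingers","travel","rot"]}

```bash
mkdir -p pics; cat > h.py <<'E'
import numpy as np,cv2
from bench import env,cams,job
def cloud(name,d):
    c=cams.calibration(name);K=np.array(c["intrinsics"],float);D=np.array(c["dist"],float)
    if "extrinsics" in c: T=np.array(c["extrinsics"])
    else:
        s=env.get_state();T=np.eye(4);T[:3,:3]=s["orientation"];T[:3,3]=s["tcp_pos"];T=T@np.array(c["mount"])
    u,v=np.meshgrid(np.arange(640.),np.arange(400.))
    p=cv2.undistortPoints(np.stack([u.ravel(),v.ravel()],1)[:,None],K,D)[:,0]
    P=np.c_[p,np.ones(len(p))]*d.reshape(-1,1)
    return (P@T[:3,:3].T+T[:3,3]).reshape(400,640,3)
E
python3 - <<'E'
from h import *
s=env.get_state();print({k:np.round(v,3).tolist() for k,v in s.items()})
ims=[]
for n in ["scene","wrist","side"]:
    im,d=cams.read_camera(n);W=cloud(n,d);ims.append(im)
    np.savez(f"pics/{n}.npz",im=im,W=W,d=d)
    for t in ["chest","amber_bottle","blue_bottle","cream_jar","tall_bottle"]:
        r=cams.cut_out(n,t)
        if r:
            m=np.array(r[0]["pixels"])&(d>0);P=W[m]
            print(n,t,round(r[0]["conf"],2),m.sum(),np.percentile(P,[2,50,98],axis=0).round(3).tolist() if m.sum() else "")
    r=cams.landmark_of(n,"row")
    for q in r[:1]:
        i,j=int(q["point"][0]*400),int(q["point"][1]*640);print(n,"row",q["conf"],i,j,W[i,j].round(3))
cv2.imwrite("pics/a.png",cv2.resize(np.vstack([np.hstack(ims[:2]),np.hstack([ims[2],ims[2]*0])]),(800,500),interpolation=cv2.INTER_AREA)[:,:,::-1])
cv2.imwrite("pics/w.png",ims[1][:,:,::-1])
E
```

```text
{'time': 0.0, 'joint_pos': [-0.037, 0.265, 1.605, -0.0, 1.274, -0.037], 'qd': [-0.0, -0.001, -0.001, -0.0, -0.001, 0.0], 'tau': [-0.001, -50.211, -35.687, 0.073, 0.029, -0.0], 'tcp_pos': [0.674, 0.0, 0.301], 'orientation': [[-0.0, 1.0, -0.002], [1.0, 0.0, 0.0], [0.0, -0.002, -1.0]], 'contact_force': [0.556, 0.433, 0.567], 'ft_torque': [-0.004, -0.034, 0.03], 'grasp_force': 0.0, 'grip_width': 0.088}
scene chest 0.67 8513 [[0.376, -0.249, 0.003], [0.557, -0.018, 0.089], [0.667, 0.106, 0.1]]
scene amber_bottle 0.7 92 [[0.322, -0.061, 0.067], [0.335, -0.052, 0.08], [0.343, -0.042, 0.103]]
scene blue_bottle 0.5 47 [[0.41, -0.301, 0.059], [0.423, -0.276, 0.077], [0.433, -0.266, 0.085]]
scene tall_bottle 0.94 597 [[0.409, 0.125, 0.003], [0.426, 0.144, 0.055], [0.437, 0.154, 0.113]]
scene row 0.6 164 307 [ 0.507 -0.092  0.099]
wrist chest 0.76 41458 [[0.384, -0.251, 0.014], [0.547, -0.011, 0.1], [0.653, 0.098, 0.102]]
wrist amber_bottle 0.86 1198 [[0.324, -0.077, 0.057], [0.34, -0.056, 0.075], [0.351, -0.04, 0.103]]
wrist cream_jar 0.54 219 [[0.565, -0.342, 0.025], [0.589, -0.325, 0.049], [0.602, -0.318, 0.052]]
wrist tall_bottle 0.71 3772 [[0.412, 0.114, 0.006], [0.429, 0.131, 0.072], [0.438, 0.15, 0.116]]
side chest 0.88 9015 [[0.365, -0.289, 0.002], [0.468, -0.127, 0.097], [0.646, 0.071, 0.102]]
side amber_bottle 0.58 504 [[0.309, -0.085, 0.006], [0.321, -0.073, 0.058], [0.34, -0.051, 0.105]]
side blue_bottle 0.97 438 [[0.398, -0.303, 0.006], [0.409, -0.29, 0.049], [0.426, -0.27, 0.086]]
side cream_jar 0.61 460 [[0.552, -0.367, 0.005], [0.564, -0.348, 0.04], [0.594, -0.323, 0.053]]
side tall_bottle 0.78 445 [[0.396, 0.109, 0.001], [0.409, 0.12, 0.057], [0.432, 0.143, 0.115]]
side row 0.67 230 346 [ 0.492 -0.097  0.102]
```

View pics/a.png

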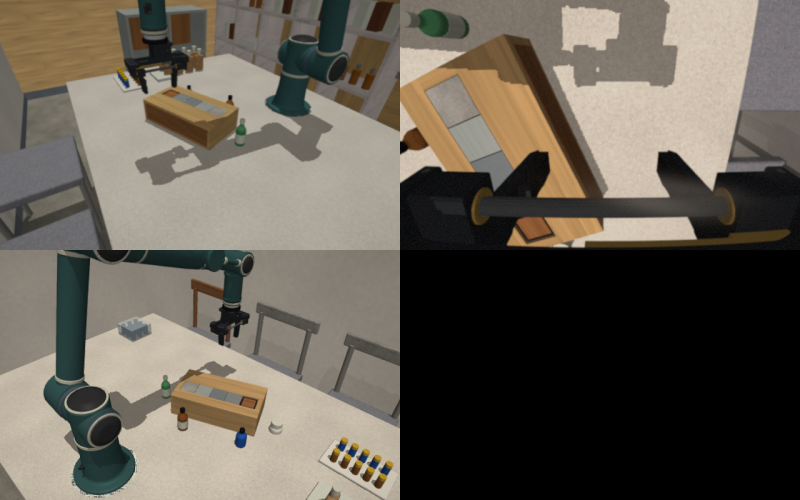

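View pics/w.png

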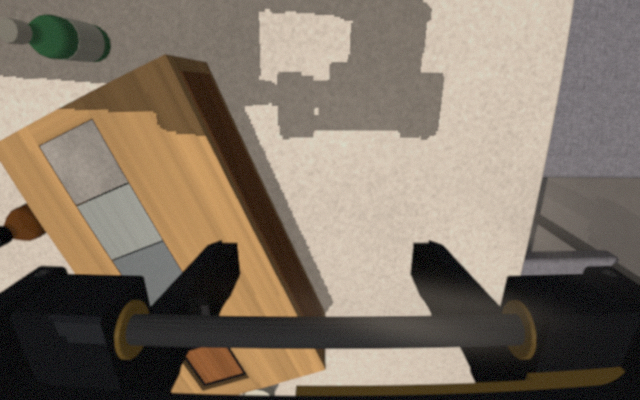

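The catch looks like the brown, dark-bordered tile at the far −y end (wrist picture about (215,365), side panel about (248,402)). Next I'll fit the chest pose and check that tile's depth.

```bash
python3 - <<'E'
from h import *
tops=[]
for n in ["scene","wrist","side"]:
    z=np.load(f"pics/{n}.npz");W=z["W"];P=W.reshape(-1,3)
    m=(abs(P[:,2]-.1)<.006)&(P[:,0]>.33)&(P[:,0]<.75)&(P[:,1]>-.32)&(P[:,1]<.12)
    im=np.zeros((500,500),np.uint8);q=((P[m][:,:2]-[.3,-.35])*1000).astype(int)
    im[q[:,1].clip(0,499),q[:,0].clip(0,499)]=255
    im=cv2.morphologyEx(cv2.morphologyEx(im,cv2.MORPH_CLOSE,np.ones((9,9))),cv2.MORPH_OPEN,np.ones((31,31)))
    c=max(cv2.findContours(im,0,2)[0],key=cv2.contourArea)
    r=cv2.minAreaRect(c);print(n,np.array(r[0])/1000+[.3,-.35],r[1],r[2])
z=np.load("pics/side.npz");W=z["W"];im=z["im"]
# top-down rectified color + height map from side
H={}
for n in ["side","scene"]:
    z=np.load(f"pics/{n}.npz");c=cams.calibration(n);T=np.linalg.inv(c["extrinsics"])
    gx,gy=np.meshgrid(np.arange(.33,.73,.001),np.arange(-.33,.13,.001))
    P=np.stack([gx.ravel(),gy.ravel(),np.full(gx.size,.1)],1)
    uv=cv2.projectPoints(P,T[:3,:3],T[:3,3],np.array(c["intrinsics"],float),np.array(c["dist"],float))[0].reshape(gx.shape+(2,)).astype(np.float32)
    H[n]=cv2.remap(z["im"],uv[...,0],uv[...,1],cv2.INTER_LINEAR)
cv2.imwrite("pics/td.png",np.hstack([H["side"],H["scene"]])[:,:,::-1])
E
```

```text
scene [ 0.51589474 -0.09325677] (204.24522399902344, 363.2236022949219) 21.279605865478516
wrist [ 0.48477702 -0.01658783] (204.18234252929688, 193.7222900390625) 21.501436233520508
side [ 0.51488104 -0.09621959] (206.9842071533203, 359.9866027832031) 21.194055557250977
```

View pics/td.png

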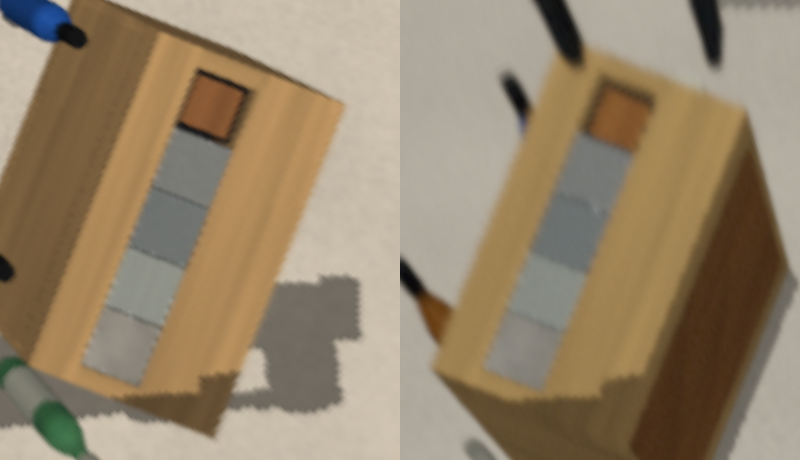

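Request:
{"api": "step_arm", "payload": {"fingers": [0,0,0,0,0,0,0,0,0,0,0], "travel": [[-0.042,-0.073,0],[-0.042,-0.073,0],[-0.042,-0.073,0],[-0.042,-0.073,0],[-0.042,-0.073,0],[-0.042,-0.073,0],[0,0,-0.05],[0,0,-0.05],[0,0,-0.05],[0,0,-0.05],[0,0,0]], "rot": [[0,0,0],[0,0,0],[0,0,0],[0,0,0],[0,0,0],[0,0,0],[0,0,0],[0,0,0],[0,0,0],[0,0,0],[0,0,0]]}}

```text
time: 2.42
tcp_pos: [0.5475, -0.2184, 0.2004]
orientation: [[0.0, 1.0, -0.005], [1.0, -0.0, 0.002], [0.002, -0.005, -1.0]]
contact_force: [0.5, -0.6, -0.6]
grip_width: 0.0006
grasp_force: 0.0
```

```bash
python3 - <<'E'
from h import *
def tiles(n):
    z=np.load(f"pics/{n}.npz");P=z["W"].reshape(-1,3)
    t=np.radians(21.3);ex=np.array([np.cos(t),np.sin(t)]);ey=np.array([-np.sin(t),np.cos(t)])
    q=P[:,:2]-[.502,-.1];a=q@ex;b=q@ey
    for k in (-128,-64,0,64,128):
        m=(abs(a)<.02)&(abs(b-k/1000)<.02)&(abs(P[:,2]-.1)<.02)
        if m.sum(): print(n,k,m.sum(),np.median(P[m,2]).round(4),end="; ")
    m=(abs(a-.06)<.015)&(abs(b)<.1)&(abs(P[:,2]-.1)<.02);print("top",np.median(P[m,2]))
for n in("scene","side"):tiles(n)
ims=[]
for n in("scene","side"):
    im,d=cams.read_camera(n);np.savez(f"pics/{n}2.npz",im=im,W=cloud(n,d));ims.append(im)
tiles("side2")
# projected target & fingertip from state
s=env.get_state();R=np.array(s["orientation"]);tip=s["tcp_pos"]+.064*R[:,2];print(s["time"],tip.round(4),s["grip_width"],np.round(s["contact_force"],2))
o=[]
for n,im in zip(("scene","side"),ims):
    c=cams.calibration(n);T=np.linalg.inv(c["extrinsics"])
    uv=cv2.projectPoints(np.array([tip,[.548,-.219,.096]]),T[:3,:3],T[:3,3],np.array(c["intrinsics"],float),np.array(c["dist"],float))[0].reshape(-1,2)
    u,v=uv[1].astype(int);x0=min(max(u-70,0),500);y0=min(max(v-80,0),240)
    g=cv2.resize(im[y0:y0+140,x0:x0+140],(400,400))
    for p,col in zip(uv,((255,0,0),(0,255,0))): cv2.circle(g,tuple(((p-[x0,y0])*400/140).astype(int).tolist()),3,col,-1)
    o.append(g)
cv2.imwrite("pics/b.png",np.hstack(o)[:,:,::-1])
E
```

```text
scene -128 84 0.0941; scene -64 96 0.0982; scene 0 107 0.0982; scene 64 117 0.0982; scene 128 128 0.0982; top 0.09824558569679159
side -128 168 0.0955; side -64 159 0.0996; side 0 157 0.0994; side 64 146 0.0995; side 128 145 0.0993; top 0.09946479132681113
side2 -128 171 0.0953; side2 -64 162 0.0991; side2 0 152 0.0993; side2 64 150 0.0991; side2 128 138 0.0994; top 0.0992343201232539
2.525 [ 0.5492 -0.2191  0.1392] 0.000505791175386453 [-0.18  0.53  0.76]
```

View pics/b.png

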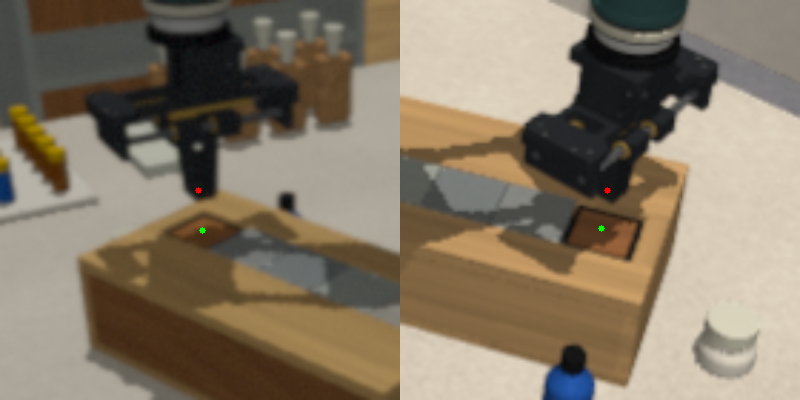

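Depth confirms it: the −128 tile lies 4 mm below the other four, and both views show the fingertip (red) above the tile's centre (green). Next I'll descend gently onto it.

Request:
{"api": "step_arm", "payload": {"fingers": [0,0,0,0,0,0,0], "travel": [[0,0,-0.03],[0,0,-0.02],[0,0,-0.016],[0,0,-0.008],[0,0,-0.006],[0,0,-0.004],[0,0,0]], "rot": [[0,0,0],[0,0,0],[0,0,0],[0,0,0],[0,0,0],[0,0,0],[0,0,0]]}}

```text
time: 3.4
tcp_pos: [0.5491, -0.219, 0.1608]
orientation: [[-0.0, 1.0, 0.0], [1.0, 0.0, -0.0], [-0.0, 0.0, -1.0]]
contact_force: [-0.2, 0.1, -0.8]
grip_width: 0.0005
grasp_force: 0.0
```

Request:
{"api": "step_arm", "payload": {"fingers": [0,0,0,0], "travel": [[0,0,-0.004],[0,0,-0.002],[0,0,0],[0,0,0]], "rot": [[0,0,0],[0,0,0],[0,0,0],[0,0,0]]}}

```text
time: 3.9
tcp_pos: [0.5493, -0.2191, 0.1584]
orientation: [[-0.0, 1.0, 0.001], [1.0, 0.0, -0.0], [-0.0, 0.001, -1.0]]
contact_force: [-2.3, 0.3, 5.1]
grip_width: 0.0004
grasp_force: 2.7
```

Contact at about 5 N: the tile is giving way. I'll press further in small steps.

Request:
{"api": "step_arm", "payload": {"fingers": [0,0,0,0], "travel": [[0,0,-0.003],[0,0,-0.003],[0,0,0],[0,0,0]], "rot": [[0,0,0],[0,0,0],[0,0,0],[0,0,0]]}}

```text
time: 4.4
tcp_pos: [0.5492, -0.2192, 0.1552]
orientation: [[-0.0, 1.0, 0.001], [1.0, 0.0, -0.0], [-0.0, 0.001, -1.0]]
contact_force: [-1.7, 0.4, 5.0]
grip_width: 0.0004
grasp_force: 2.6
```

Request:
{"api": "step_arm", "payload": {"fingers": [0,0,0,0,0], "travel": [[0,0,-0.003],[0,0,-0.001],[0,0,0],[0,0,0],[0,0,0]], "rot": [[0,0,0],[0,0,0],[0,0,0],[0,0,0],[0,0,0]]}}

```text
time: 5.03
tcp_pos: [0.5493, -0.2192, 0.1544]
orientation: [[-0.0, 1.0, 0.001], [1.0, 0.0, -0.0], [-0.0, 0.001, -1.0]]
contact_force: [-3.4, 1.5, 11.1]
grip_width: 0.0001
grasp_force: 5.6
```

Force jumped to 11 N with little further travel, so the tile is fully down. I'll lift straight up and look.

Request:
{"api": "step_arm", "payload": {"fingers": [0,0,0,0,0,0,0,0,0,0], "travel": [[0,0,0],[0,0,0.01],[0,0,0.03],[0,0,0.05],[0,0,0.08],[0,0,0.1],[0,0,0.06],[0,0,0],[0,0,0],[0,0,0]], "rot": [[0,0,0],[0,0,0],[0,0,0],[0,0,0],[0,0,0],[0,0,0],[0,0,0],[0,0,0],[0,0,0],[0,0,0]]}}

```text
time: 6.28
tcp_pos: [0.5481, -0.2186, 0.3154]
orientation: [[0.0, 1.0, -0.004], [1.0, -0.0, 0.002], [0.002, -0.004, -1.0]]
contact_force: [-0.0, -0.4, 0.5]
grip_width: 0.0001
grasp_force: 0.0
```

```bash
python3 - <<'E'
from h import *
s=env.get_state();print(s["time"],s["tcp_pos"],s["contact_force"])
o=[]
for n in("scene","side"):
    im,d=cams.read_camera(n);P=cloud(n,d).reshape(-1,3);o.append(im)
    t=np.radians(21.3);ex=np.array([np.cos(t),np.sin(t)]);ey=np.array([-np.sin(t),np.cos(t)])
    q=P[:,:2]-[.502,-.1];a=q@ex;b=q@ey
    for k in(-128,-64): 
        m=(abs(a)<.02)&(abs(b-k/1000)<.02)&(abs(P[:,2]-.1)<.02);print(n,k,np.median(P[m,2]))
    m=(abs(b)<.1)&(P[:,2]>.02)&(P[:,2]<.095)&(a>.05)&(a<.25);print("front",np.percentile(a[m],[5,50,95]))
cv2.imwrite("pics/c.png",cv2.resize(np.hstack([o[0][100:260,180:440],o[1][180:340,240:500]]),(800,246))[:,:,::-1])
E
```

```text
6.275 [ 0.54807159 -0.2185868   0.31535799] [-0.02602492 -0.42114073  0.469573  ]
scene -128 0.09436307721287984
scene -64 0.09820403711393258
front [0.11520253 0.16490625 0.16681737]
side -128 0.09542353441775309
side -64 0.0995925880576165
front [0.14893988 0.15497591 0.16459015]
```

View pics/c.png

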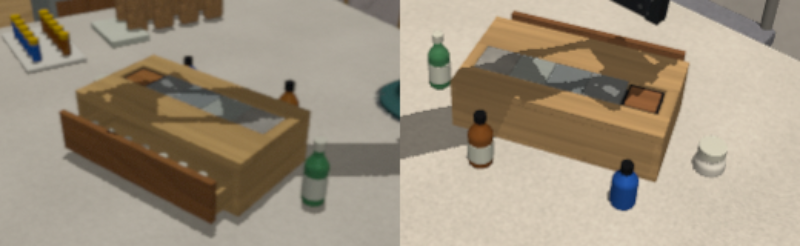

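The drawer stands about 50 mm open (its front is at the left of the scene view). The tile is back at rest 4 mm deep, and all the bottles and the jar are standing.

```bash
python3 -c "
from bench import job;print(job.hand_in())"
```

```text
the job is handed in; nothing more can be done
None
```

The job is handed in, with no verdict returned: the catch (the brown tile at the −y end) was pressed fully down with about 11 N, the drawer stands about 50 mm open, the tile is back up, and the bottles and jar look undisturbed.

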